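Close a batten clamp with a flat screwdriver

TASK

Take the red-handled flat screwdriver out of the plywood tool rack, feel its blade into the slot of the brass push-in screw on the clamp, and turn the screw clockwise to its stop so that the orange jaw pushes the batten up against the wooden fence. Move the jaw and batten only with the screwdriver in the slot, never with the gripper. Then stand the screwdriver back upright, fully home, in the same rack hole it came from, let go, and leave the chisel standing in its own hole.

Things in the scene. Friction and masses are not known exactly. Their poses are not given: they have to be found in the camera images.
- driver: Flat screwdriver, loose, 150 g, upright in a rack hole at any yaw. Origin: centre of the handle's underside, which rests on the rack's top. z up the handle, x along the blade's width. Collar 34 mm wide, 6 high; octagonal red handle 28 mm across flats (facing x, y and diagonals) from 6 to 90 mm, cap to 96. Below: 8 mm shaft, then blade 14 x 3 mm, 24 long, ending 90 mm below the origin.
- driver_tip (a point): Middle of the screwdriver's blade end, on its axis, 90 mm below the driver's origin; same axes as driver.
- chisel: Short wood-handled chisel with brass collar (34 mm) and cap, loose, standing in the other rack hole; must stay there. Origin: centre of the handle's underside, on the rack's top; the handle, 28 mm thick, stands 64 mm above it, the blade reaches 90 mm below.
- rack: Fixed plywood tool block, 70 (x) x 200 (y) x 100 mm high. Origin: centre of its underside, z up. Two square through-holes, 22 x 22 mm, at y = +50 and y = -50 mm on its centre line (x = 0); which one holds the screwdriver varies.
- fixture: Batten clamp fixed on the bench. Origin: centre of the underside of its 176 (x) x 260 (y) x 12 mm aluminium base, z up. Fence along the far edge, its face at x = +51 mm, top at 46 mm. Blue housing, 60 x 76 mm, top at 46 mm, centred at x = -55 mm; the brass screw stands on it, axis vertical. Between them the orange jaw, then the batten.
- screw_top (a point): Centre of the top face of the unpressed brass screw head (a fixed point: does not sink or turn). Head 40 mm across; one straight slot right across its centre, 6 mm wide, 9 deep, direction varied and not given. The head is sprung: 2 N to start it down, 0.45 N more per mm, at most 11 mm; it springs back up to meet a blade that finds the slot.
- jaw (a joint): Travel of the orange jaw (15 x 70 x 26 mm) to the fence, in m: 0 open, 0.0154 shut; starts at 0 to 0.0063. Moved by the screw only: clockwise from above closes it, 7 mm per rad, to a hard stop; the screw stays where left. A blade on the head's face slides without turning it; in the slot about 0.1 N m turns it, with no need to press.
- batten: Loose light-wood batten, 40 (x) x 200 (y) x 24 mm, lying on the clamp's base plate along the fence, starting 3.5 to 6 mm short of it. Origin: centre of its underside. Against the fence its origin is at x = +31 mm in the fixture; with the screw at its stop the jaw leaves it under 1 mm of play.

How it is judged:
By the outcome, as a careful person would: the job done as asked, in the order asked, and still so for the second after the job is handed in, with the robot touching nothing.
It also fails if it takes over 70 s, if anything falls off the work surface, if the arm or the gripper's body presses on something with over 40 N, if the wrist force passes 120 N, or if a joint passes its speed limit or range.

ROBOT

A 6-joint arm with a two-finger parallel gripper is mounted at the origin on the work surface. World frame = base frame: x ahead of the robot, y to its left, z up, the work surface at z = 0. Lengths are in m, angles in degrees, forces in N, time in s.
With the tool pointing down it reaches from about 0.3 to 0.75 m from the base axis. Payload 8.5 kg.
Tool frame: the origin (TCP) lies midway between the tips of the shut fingers; the grasp point (between the pads) lies 19 mm behind it (env.tcp_to_grasp is the z of the grasp point in the tool frame, in m); z points along the fingers, y is the line along which they close (so a half turn about z gives the same grasp; the last joint's range is limited). The gripper opens to 85 mm and grips with 20 to 120 N. Pads are 22 mm wide; open, the fingers measure 114 mm over their backs; the gripper's body (76 mm by 85 mm) begins 54 mm behind the grasp point. The pads swing forward as they close: fully open they stand 13 mm farther back than shut.
Start: joints at [-76.679, 21.807, 74.336, -0, 83.858, -12.336], TCP at [0.238, -0.496, 0.231] pointing down, gripper open.
Joint ranges: [-178.18, 178.18], [-50.72, 133.34], [12.68, 142.11], [-81.47, 261.47], [9.98, 163.14], [-165.26, 165.26]. Speed limits (degrees/s): [136.94, 136.94, 180, 180, 180, 180].

INTERFACE

Orientations are given as a 3x3 rotation matrix whose columns are the frame's x, y, z axes.
In Python, from rig import env, imaging, job, models gives the robot as it stands. The module is installed in compiled form; this text tells all that it offers.
- The arm moves only by the tool jog_arm, never from a script. Its argument "plan" is text: rows parted by semicolons, each of 7 numbers parted by spaces: the turn, a rotation vector about the tool's x, y, z in degrees, then the shift along the tool's x, y, z in cm, then the closure in counts, from 0 (fully open) to 255 (shut). In form: rx ry rz x y z claw; .... A call has 1 to 10 rows; each row shifts and turns the commanded pose from where the row before left it, along the tool's axes as they then stand; what a row does not reach is not made up. A row lasts 1/12 s, in which the tool goes at most 41.7 mm and 7.16 degrees, less where a joint would pass 70% of its speed; a pose out of reach is approached as far as the arm can. A call with a gripper value outside its range is refused whole. The fingers move at their own pace and stop on an object; "grip_force" is the grip in N (left out, the last holds). Time passes only in rows, so rows that do not move let the fingers close. It gives the time, the measured TCP pose, the force, the opening and the grip force at its end, in the units of the state.
- env.observe(): the state, without advancing time (a new reading comes with each control period).
- imaging.get_image(name): name is "scene" or "top" or "wrist"; returns a dict with "pixels" (480x640x3 uint8, red, green, blue), "depth" (480x640 float32, m along the optical axis (not along the pixel's ray), 0 where there is no reading), "fov_y" (degrees; the focal length in pixels is half the picture's height over the tangent of half this angle, whatever the lens; pixels are square), "cx", "cy" (the principal point, pixels), "world_from_camera" (4x4, takes a point from camera to world coordinates). Camera axes: x right, y down, z forward; pixel columns grow to the right and rows downward; lengths in m; the calibration is good to about 2 mm. A picture is of the moment at which its call begins.
- job.close_job(): hands the job in; it is judged then, once.
Trained networks look in the newest picture that a camera, given by its name, has taken for a name from the list of things; names that differ only in an ending like _2 or _b are one class to them, and where a whole thing is asked for, a point or a joint stands for the part that bears it (a point fixed in the world has none). Each returns a list of dicts, best first, with "confidence" (0 to 1); they miss things now and then, are a little off and sometimes report something else, mostly with a low value. They report only what shows in the picture. A call takes as long as a camera call.
- models.outline_of(camera, query): "region" (480x640 bool, what is visible of it) and "bbox" ([centre column, centre row, width, height] in pixels, round what is visible of it).
- models.tip_of(camera, query): "at" ([column, row] in pixels: a listed point, or the origin of a listed thing).
The state is a dict: "time_s": time; "q": joint angles; "qvel": joint speeds; "joint_efforts": joint torques, N m; "position": TCP position; "tool_rot": TCP orientation; "ft_force": force on the tool from outside, world axes, zero at the start; "wrist_torque": the same for the moment, N m; "grip_width": finger opening in m; "gripper_force": force on a finger pad.
Only numpy, scipy, OpenCV 4.12 (cv2) and the standard library are available. Lean on these libraries where they do the work, as an engineer would, in place of code of your own. Each camera call takes 0.05 s, during which the arm holds its last target. There are 200 camera calls.

## Working session

There is one attempt and no reset: what is moved stays moved. The work goes in short steps, Python scripts to look and compute and a tool call to move; the robot and the scene stay as the last step left them, time stands still between calls to the robot, and variables do not carry over. Pictures are saved under pics/ and viewed, at most 13 in all, crops included, and the job is handed in when it is done.

Besides the shell and the picture viewer there is one more tool, called as name(argument=value, ...) on one line, values as JSON. jog_arm: Moves the arm, as the interface text tells. Its arguments: {"type":"object","properties":{"plan":{"type":"string"},"grip_force":{"type":"number"}},"required":["plan"]}

```bash
mkdir -p pics; cat > h.py <<'E'
from rig import env, imaging, job, models
import numpy as np, cv2
def cam(n):
    d=imaging.get_image(n); d['f']=240/np.tan(np.radians(d['fov_y'])/2); return d
def px2w(d,u,v,z=None,depth=None):
    T=d['world_from_camera']; r=np.array([(u-d['cx'])/d['f'],(v-d['cy'])/d['f'],1.])
    if z is not None:
        w=T[:3,:3]@r; return T[:3,3]+w*(z-T[2,3])/w[2]
    if depth is None: depth=np.median(d['depth'][int(v)-1:int(v)+2,int(u)-1:int(u)+2])
    return (T@np.append(r*depth,1))[:3]
def w2px(d,p):
    c=np.linalg.inv(d['world_from_camera'])@np.append(p,1); return d['cx']+d['f']*c[0]/c[2], d['cy']+d['f']*c[1]/c[2]
def cloud(d):
    v,u=np.mgrid[:480,:640]; z=d['depth']; P=np.stack([(u-d['cx'])/d['f']*z,(v-d['cy'])/d['f']*z,z],-1)
    T=d['world_from_camera']; return P@T[:3,:3].T+T[:3,3]
def save(d,n,crop=None,s=1):
    im=d['pixels'][:,:,::-1]
    if crop: im=im[crop[1]:crop[3],crop[0]:crop[2]]
    cv2.imwrite('pics/'+n,cv2.resize(np.ascontiguousarray(im),None,fx=s,fy=s,interpolation=cv2.INTER_CUBIC))
E
python3 - <<'E'
from h import *
np.set_printoptions(precision=4,suppress=True)
for c in ['top','scene']:
    d=cam(c); save(d,c+'0.png'); print(c,d['world_from_camera'],d['f'])
    for q in ['driver','chisel','rack','fixture','screw_top','batten','jaw']:
        for r in models.tip_of(c,q)[:2]:
            print(q,r['confidence'],np.array(r['at']),px2w(d,*r['at']))
s=env.observe();print(s['ft_force'],s['tool_rot'],env.tcp_to_grasp)
E
```

```text
top [[ 0.0164 -0.9923  0.1228  0.4834]
 [-0.9993 -0.0123  0.0342 -0.0735]
 [-0.0324 -0.1232 -0.9918  0.8963]
 [ 0.      0.      0.      1.    ]] 488.77626042785084
driver 0.96 [501.4 319. ] [ 0.4573 -0.3318  0.1385]
chisel 0.8 [437.2 307. ] [ 0.4739 -0.2322  0.1545]
rack 0.64 [451.8 309.9] [ 0.4701 -0.2518  0.1624]
rack 0.52 [173.3 214. ] [0.6306 0.2124 0.0353]
fixture 0.86 [174.8 226.1] [0.6085 0.2083 0.036 ]
screw_top 0.55 [164.9 253.7] [0.5563 0.2148 0.0614]
batten 0.72 [170.3 210.6] [0.6367 0.218  0.036 ]Traceback (most recent call last):
  File "<stdin>", line 6, in <module>
ValueError: it knows: batten, chisel, driver, driver_tip, fixture, rack, screw_top
```

```bash
python3 - <<'E'
from h import *
np.set_printoptions(precision=4,suppress=True)
d=cam('top'); P=cloud(d); save(d,'top1.png',(60,140,560,400),1.6)
# rack top
m=(abs(P[...,2]-0.1)<.006)&(P[...,1]<-.1)&(P[...,0]>.3)
r=cv2.minAreaRect((P[m][:,:2]*1000).astype(np.float32)); print('rack',m.sum(),r)
for lo,hi,n in [(.09,.11,'rack')]: pass
# driver handle cap, chisel cap
for z,n in [(.196,'drv'),(.164,'chi')]:
    k=(abs(P[...,2]-z)<.006)&(P[...,1]<-.1)&(P[...,0]>.3); print(n,k.sum(),P[k].mean(0) if k.any() else 0, cv2.minAreaRect((P[k][:,:2]*1000).astype(np.float32)))
for q in ['fixture','batten']:
    o=models.outline_of('top',q)[0]; R=o['region']; Q=P[R]; print(q,o['confidence'],cv2.minAreaRect((Q[:,:2]*1000).astype(np.float32)),np.percentile(Q[:,2],[5,50,95]))
k=(P[...,2]>.052)&(P[...,2]<.08)&(P[...,1]>.1); print('screw',k.sum(),P[k].mean(0),np.percentile(P[k][:,2],[5,50,95]),cv2.minAreaRect((P[k][:,:2]*1000).astype(np.float32)))
E
```

```text
rack 4447 ((462.203857421875, -295.8085021972656), (201.3829803466797, 70.0641860961914), 80.46553039550781)
drv 256 [ 0.4542 -0.3438  0.1931] ((454.2752990722656, -344.4815673828125), (25.028972625732422, 25.751184463500977), 19.056127548217773)
chi 294 [ 0.4677 -0.2636  0.1619] ((464.10125732421875, -288.4774475097656), (115.89337921142578, 27.979976654052734), 79.95053100585938)
fixture 0.96 ((604.8046875, 143.24832153320312), (447.7479553222656, 215.2267608642578), 86.41382598876953) [0.0088 0.0134 0.0515]
batten 0.65 ((601.1051025390625, 113.07617950439453), (425.8597412109375, 115.06417846679688), 72.86695098876953) [0.0223 0.0349 0.0375]
screw 3939 [0.8052 0.3271 0.068 ] [0.0538 0.0705 0.0763] ((728.3992919921875, 320.45819091796875), (390.687255859375, 445.14910888671875), 0.8347774744033813)
```

View pics/top1.png

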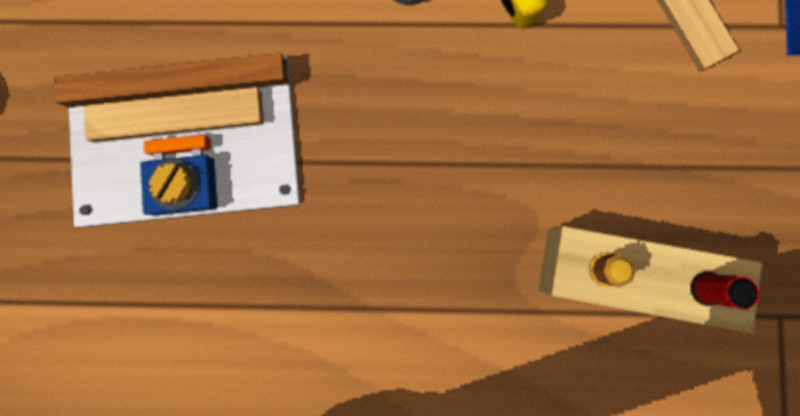

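```bash
python3 - <<'E'
from h import *
np.set_printoptions(precision=4,suppress=True)
s=env.observe();R=s['tool_rot'];print(R,s['position'],s['time_s'],env.tcp_to_grasp)
print('to drv (cm, tool)',R.T@(np.array([.454,-.345,.26])-s['position'])*100)
d=cam('top');im=d['pixels'];hsv=cv2.cvtColor(im,cv2.COLOR_RGB2HSV)
m=((hsv[...,1]<50)&(hsv[...,2]>150)).astype(np.uint8);m[:, 300:]=0;m[:180]=0
c=max(cv2.findContours(m,0,2)[0],key=cv2.contourArea)
P=cloud(d);Q=np.array([px2w(d,u,v,z=.012)for u,v in c[:,0]]);print('plate',cv2.minAreaRect((Q[:,:2]*1000).astype(np.float32)))
g=((hsv[...,0]>10)&(hsv[...,0]<32)&(hsv[...,1]>90)).astype(np.uint8); mm=np.zeros_like(g);cv2.circle(mm,(167,255),17,1,-1);g&=mm
print('head',np.mean([px2w(d,u,v,z=.061) for v,u in np.argwhere(g)],0),np.median(P[g>0][:,2]))
w=cam('wrist');print(w['f'],np.linalg.inv(np.block([[R,s['position'][:,None]],[np.zeros((1,3)),1]]))@w['world_from_camera'])
E
```

```text
[[ 0.9014  0.433  -0.    ]
 [ 0.433  -0.9014  0.    ]
 [-0.     -0.0001 -1.    ]] [ 0.2381 -0.4957  0.2313] 0.5 -0.0187
to drv (cm, tool) [25.9865 -4.2418 -2.8694]
plate ((592.1583251953125, 217.74688720703125), (140.03799438476562, 258.6800842285156), 6.612575531005859)
head [0.5555 0.2126 0.061 ] 0.06621224863348785
403.20829617854764 [[ 0.001  -0.9626 -0.2711  0.0681]
 [ 1.      0.0007  0.0014 -0.0006]
 [-0.0012 -0.2711  0.9626 -0.1423]
 [ 0.      0.      0.      1.    ]]
```

jog_arm(plan="0 0 0 3.7 -0.6 -0.4 0;0 0 0 3.7 -0.6 -0.4 0;0 0 0 3.7 -0.6 -0.4 0;0 0 0 3.7 -0.6 -0.4 0;0 0 0 3.7 -0.6 -0.4 0;0 0 0 3.7 -0.6 -0.4 0;0 0 0 3.8 -0.6 -0.4 0;0 0 0 0 0 0 0;0 0 0 0 0 0 0")

```text
time_s: 1.35
position: [0.4555, -0.3441, 0.2593]
tool_rot: [[0.9, 0.436, 0.0], [0.436, -0.9, -0.0], [-0.0, 0.0, -1.0]]
ft_force: [0.0, 0.5, -0.3]
grip_width: 0.0853
gripper_force: 0.0
```

```bash
python3 - <<'E'
from h import *
np.set_printoptions(precision=4,suppress=True)
s=env.observe();print(s['position'],s['tool_rot'][:,1],s['q'],s['time_s'])
w=cam('wrist');save(w,'w1.png')
for z in (.196,.1): print(w2px(w,[.4539,-.345,z]))
sc=cam('scene');save(sc,'s1.png');print(sc['world_from_camera'],sc['f'])
E
```

```text
[ 0.4555 -0.3441  0.2593] [ 0.436  -0.8999  0.0003] [-48.9412  22.9336  67.8682  -0.0062  89.1835  15.2086] 1.35
(np.float64(321.36501128450016), np.float64(264.8022533066938))
(np.float64(320.987924189002), np.float64(224.44797177054323))
[[-0.7916  0.4905 -0.3645  0.9001]
 [ 0.611   0.6434 -0.4611  0.3439]
 [ 0.0084 -0.5877 -0.809   0.7926]
 [ 0.      0.      0.      1.    ]] 476.3874671072523
```

View pics/w1.png

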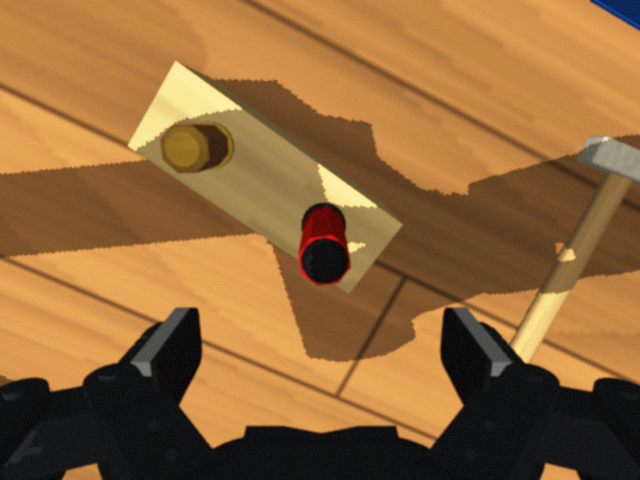

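View pics/s1.png

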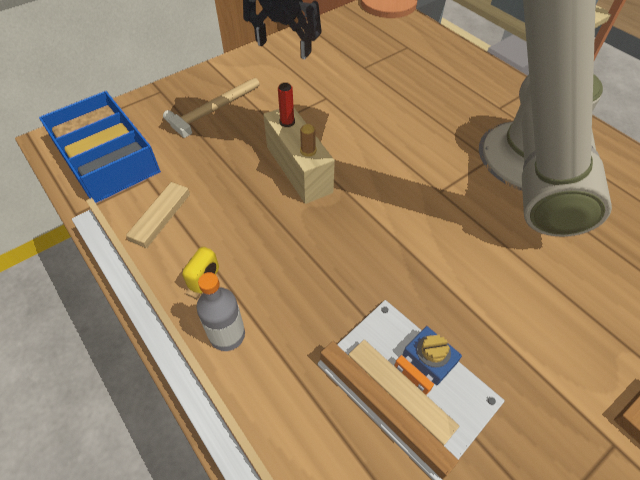

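```bash
python3 - <<'E'
from h import *
w=cam('wrist');save(w,'w2.png',(285,190,365,300),5)
hsv=cv2.cvtColor(w['pixels'],cv2.COLOR_RGB2HSV).astype(int);R=env.observe()['tool_rot'];p0=env.observe()['position']
m=((hsv[...,2]<60)).astype(np.uint8);m[:225]=0;m[290:]=0;m[:,:290]=0;m[:,360:]=0
n,l,st,c=cv2.connectedComponentsWithStats(m);i=1+st[1:,4].argmax();print(st[i],c[i])
print(px2w(w,*c[i],z=.196), px2w(w,*c[i]))
ct=max(cv2.findContours((l==i).astype(np.uint8),0,1)[0],key=len)[:,0]
T=np.array([R.T@(px2w(w,u,v,z=.196)-p0) for u,v in ct])[:,:2]*1000
print(T.mean(0))
T=T-T.mean(0)
for a in range(0,45,5):  # support widths
    out=[]
    for k in range(4):
        t=np.radians(a+45*k);x=T@[np.cos(t),np.sin(t)];out.append(x.max()-x.min())
    print(a,np.round(out,1))
E
```

```text
[ 301  235   46   44 1582] [323.65360303 256.65549937]
[ 0.45693766 -0.34552489  0.196     ] [ 0.45682519 -0.34558278  0.19560257]
[3.1051305  1.13228163]
0 [24.1 24.  24.1 24.5]
5 [24.4 24.2 24.3 24.6]
10 [24.6 24.3 24.4 24.7]
15 [24.5 24.4 24.5 24.6]
20 [24.5 24.5 24.5 24.6]
25 [24.4 24.5 24.6 24.5]
30 [24.3 24.5 24.6 24.4]
35 [24.2 24.3 24.5 24.5]
40 [24.2 24.3 24.5 24.4]
```

View pics/w2.png

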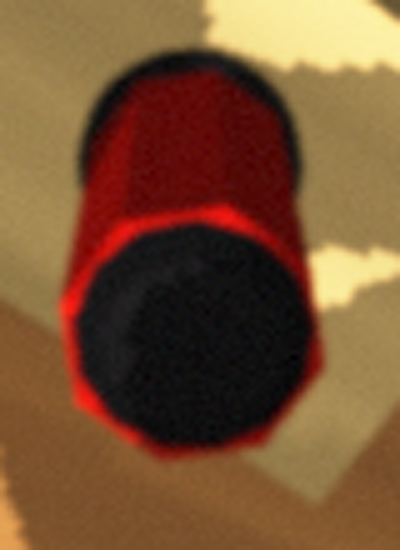

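jog_arm(plan="0 0 -4.5 0 0 2.5 0;0 0 -4.5 0 0 2.5 0;0 0 0 0 0 2.5 0;0 0 0 0 0 2.5 0;0 0 0 0 0 2.4 0;0 0 0 0 0 0 0;0 0 0 0 0 0 160;0 0 0 0 0 0 160;0 0 0 0 0 0 160;0 0 0 0 0 0 160", grip_force=40)

```text
time_s: 2.33
position: [0.4546, -0.3459, 0.1368]
tool_rot: [[0.823, 0.568, 0.002], [0.568, -0.823, -0.002], [0.0, 0.003, -1.0]]
ft_force: [-0.4, 0.6, 0.1]
grip_width: 0.0386
gripper_force: 0.0
```

jog_arm(plan="0 0 0 0 0 0 255;0 0 0 0 0 0 255;0 0 0 0 0 0 255;0 0 0 0 0 0 255;0 0 0 0 0 0 255;0 0 0 0 0 0 255", grip_force=60)

```text
time_s: 2.83
position: [0.4546, -0.3457, 0.1365]
tool_rot: [[0.822, 0.569, 0.001], [0.569, -0.822, -0.002], [-0.0, 0.002, -1.0]]
ft_force: [-1.5, -0.5, 5.6]
grip_width: 0.0271
gripper_force: 58.5
```

jog_arm(plan="0 0 0 0 0 -2 255;0 0 0 0 0 -3 255;0 0 0 0 0 -3.5 255;0 0 0 0 0 -3.5 255;0 0 0 0 0 -3.5 255;0 0 0 0 0 -3 255;0 0 0 1.5 -1.5 0 255;0 0 0 2.5 -2.5 0 255;0 0 0 2.8 -2.8 0 255;0 0 0 2.8 -2.8 0 255")

```text
time_s: 3.67
position: [0.4785, -0.2103, 0.3202]
tool_rot: [[0.823, 0.568, -0.0], [0.568, -0.823, 0.0], [-0.0, -0.0, -1.0]]
ft_force: [1.1, 0.5, -1.9]
grip_width: 0.0271
gripper_force: 59.5
```

jog_arm(plan="0 0 0 2.8 -2.8 0 255;0 0 0 2.8 -2.8 0 255;0 0 0 2.8 -2.8 0 255;0 0 0 2.8 -2.8 0 255;0 0 0 2.8 -2.8 0 255;0 0 0 2.8 -2.8 0 255;0 0 0 2.8 -2.8 0 255;0 0 0 2.8 -2.8 0 255;0 0 0 2 -2 0 255;0 0 0 0 0 0 255")

```text
time_s: 4.5
position: [0.5405, 0.1324, 0.3199]
tool_rot: [[0.819, 0.573, -0.001], [0.573, -0.819, 0.001], [0.0, -0.002, -1.0]]
ft_force: [0.5, -0.8, -2.2]
grip_width: 0.0274
gripper_force: 59.6
```

```bash
python3 - <<'E'
from h import *
np.set_printoptions(precision=4,suppress=True)
s=env.observe();R=s['tool_rot'];p=s['position'];print(p,R,s['q'],s['time_s'],s['grip_width'])
out=[]
for c in ['scene','top','wrist']:
    d=cam(c)
    for q in ['driver','driver_tip','screw_top']:
        for r in models.tip_of(c,q)[:1]: print(c,q,r['confidence'],r['at'])
    t=p+R@[0,0,.1265]; print(c,'pred tip',w2px(d,t),'scr',w2px(d,[.5555,.213,.063]))
    u,v=map(int,w2px(d,t)); 
    if c=='scene': im=d['pixels'][max(v-150,0):v+90,max(u-110,0):u+110]
    if c=='top': im=d['pixels'][max(v-120,0):v+120,max(u-110,0):u+110]
    if c=='wrist': im=d['pixels']
    out.append(cv2.resize(np.ascontiguousarray(im[:,:,::-1]),(260 if c!='wrist' else 280,284 if c!='wrist' else 210)) if 0 else cv2.copyMakeBorder(np.ascontiguousarray(im[:,:,::-1]),0,480-im.shape[0],0,0,0))
    cv2.imwrite('pics/m_'+c+'.png',out[-1])
    cv2.imwrite('pics/full_'+c+'.png',d['pixels'][:,:,::-1])
a=np.vstack([out[0][:240,:220],out[1][:240,:220]]); b=cv2.resize(out[2],(560,420)); b=cv2.copyMakeBorder(b,0,60,0,0,0)
cv2.imwrite('pics/mix1.png',np.hstack([a,b])[:600,:800])
E
```

```text
[0.5405 0.1324 0.3199] [[ 0.8195  0.5731 -0.0008]
 [ 0.5731 -0.8195  0.0014]
 [ 0.0002 -0.0016 -1.    ]] [ 1.534  19.9188 62.8003  0.0828 97.3231 56.5758] 4.5 0.02742661873260516
scene driver 0.85 [434.8, 228.9]
scene driver_tip 0.64 [421.0, 262.7]
scene screw_top 0.82 [435.1, 342.8]
scene pred tip (np.float64(422.15435401895104), np.float64(265.4536636505579)) scr (np.float64(436.1520606854777), np.float64(346.6451643636175))
top driver 0.59 [175.0, 252.0]
top driver_tip 0.62 [195.0, 257.5]
top screw_top 0.72 [164.5, 255.6]
top pred tip (np.float64(189.6647649319675), np.float64(257.05041772717107)) scr (np.float64(165.59814393832687), np.float64(254.08696123469923))
wrist driver 0.71 [322.7, 281.9]
wrist screw_top 0.82 [253.8, 134.6]
wrist pred tip (np.float64(313.94298340293665), np.float64(228.1401740885015)) scr (np.float64(255.61695050728267), np.float64(137.1974952305534))
```

View pics/mix1.png

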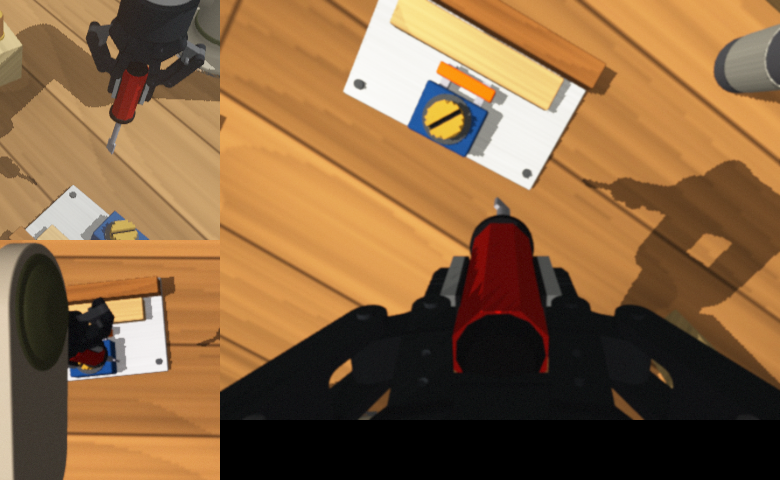

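```bash
python3 - <<'E'
import cv2,numpy as np
w=cv2.imread('pics/full_wrist.png');s=cv2.imread('pics/full_scene.png')
f=lambda a,k:cv2.resize(a,None,fx=k,fy=k,interpolation=cv2.INTER_CUBIC)
a=f(w[215:265,285:355],5.6); b=f(w[85:185,205:305],2.8); c=f(s[195:275,400:450],7)
H=560
p=lambda x:cv2.copyMakeBorder(x,0,H-x.shape[0],0,0,0)
L=np.vstack([a,cv2.copyMakeBorder(b,0,0,0,a.shape[1]-b.shape[1],0)])
cv2.imwrite('pics/mix2.png',np.hstack([p(L),p(c)]));print(a.shape,b.shape,c.shape)
E
```

```text
(280, 392, 3) (280, 280, 3) (560, 350, 3)
```

View pics/mix2.png

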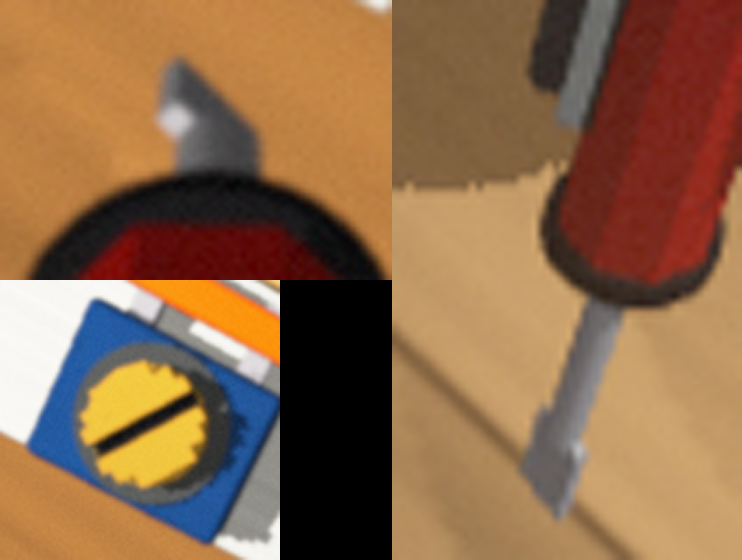

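```bash
cat > slot.py <<'E'
from h import *
def slot(c,z=.063,xy=(.5555,.213)):
    d=cam(c);hsv=cv2.cvtColor(d['pixels'],cv2.COLOR_RGB2HSV).astype(int)
    v,u=np.mgrid[:480,:640];T=d['world_from_camera']
    r=np.stack([(u-d['cx'])/d['f'],(v-d['cy'])/d['f'],np.ones_like(u,float)],-1)@T[:3,:3].T
    W=T[:3,3]+r*((z-T[2,3])/r[...,2])[...,None]
    br=(hsv[...,0]>15)&(hsv[...,0]<35)&(hsv[...,1]>110)&(hsv[...,2]>140)&(np.hypot(W[...,0]-xy[0],W[...,1]-xy[1])<.03)
    c0=W[br][:,:2].mean(0)
    (cu,cv_),rad=cv2.minEnclosingCircle((W[br][:,:2]*1000).astype(np.float32))
    dk=(hsv[...,2]<70)&(np.hypot(W[...,0]-c0[0],W[...,1]-c0[1])<.014)
    X=W[dk][:,:2];mx=X.mean(0);e,V=np.linalg.eigh(np.cov((X-mx).T))
    return dict(n=(br.sum(),dk.sum()),head=c0,slotc=mx,yaw=np.degrees(np.arctan2(V[1,1],V[0,1]))%180,sd=np.sqrt(e),zmed=np.median(cloud(d)[br][:,2]))
E
python3 - <<'E'
from slot import *
np.set_printoptions(precision=4,suppress=True)
print(slot('wrist'));print(slot('scene'))
d=cam('wrist');p1=px2w(d,239.6,145.7,z=.063);p2=px2w(d,275.4,127.9,z=.063);print(p1,p2,np.degrees(np.arctan2(*(p2-p1)[[1,0]])))
E
```

```text
{'n': (np.int64(1318), np.int64(110)), 'head': array([0.5561, 0.2136]), 'slotc': array([0.5563, 0.2133]), 'yaw': np.float64(151.65406823754017), 'sd': array([0.001 , 0.0081]), 'zmed': np.float64(0.06745971465016481)}
{'n': (np.int64(558), np.int64(0)), 'head': array([0.552 , 0.2129]), 'slotc': array([nan, nan]), 'yaw': np.float64(nan), 'sd': array([nan, nan]), 'zmed': np.float64(0.0676232931600026)}
[0.5399 0.2223 0.063 ] [0.5734 0.2029 0.063 ] -30.070853628274456slot.py:11: RuntimeWarning: Mean of empty slice.
  X=W[dk][:,:2];mx=X.mean(0);e,V=np.linalg.eigh(np.cov((X-mx).T))
  ret = um.true_divide(
  avg = a.mean(axis, **keepdims_kw)
slot.py:11: RuntimeWarning: Degrees of freedom <= 0 for slice
  X=W[dk][:,:2];mx=X.mean(0);e,V=np.linalg.eigh(np.cov((X-mx).T))
  c *= np.true_divide(1, fact)
  c *= np.true_divide(1, fact)
```

jog_arm(plan="0 0 -7 0 0 0.8 255;0 0 -7 0 0 0.8 255;0 0 -7 0 0 0.8 255;0 0 -7 0 0 0.8 255;0 0 -7 0 0 0.8 255;0 0 -7 0 0 0.8 255;0 0 -7 0 0 0.8 255;0 0 -7 0 0 0.8 255;0 0 -7 0 0 0.8 255;0 0 -7 0 0 0.8 255")

```text
time_s: 6.08
position: [0.5407, 0.1277, 0.24]
tool_rot: [[-0.259, 0.966, 0.0], [0.966, 0.259, -0.0], [-0.0, 0.0, -1.0]]
ft_force: [0.9, -0.5, -1.4]
grip_width: 0.0271
gripper_force: 59.5
```

```bash
cat > st.py <<'E'
from slot import *
np.set_printoptions(precision=4,suppress=True)
import sys
def st(tgt):
    cam('wrist');cam('wrist')
    s=env.observe();R=s['tool_rot'];p=s['position']
    print('p',p,'yaw',np.degrees(np.arctan2(R[1,0],R[0,0])),'q',s['q'],'t',s['time_s'],'F',s['ft_force'],'M',s['wrist_torque'],'gw',s['grip_width'],'z',R[:,2])
    print('shift cm',R.T@(np.array(tgt)-p)*100); return s
E
python3 - <<'E'
from st import *
s=st([.5557,.2133,.2115]);R=s['tool_rot'];p=s['position']
print(slot('wrist',.067));d=cam('wrist');print(w2px(d,p+R@[0,0,.1265]),models.tip_of('wrist','driver_tip'))
save(d,'w3.png')
E
```

```text
p [0.5402 0.1277 0.2392] yaw 104.73253966561701 q [  1.0792  22.0699  72.5813   0.0017  85.4838 -13.6535] t 6.1833 F [ 0.3965 -0.5345 -1.7485] M [ 0.0003  0.0118 -0.0434] gw 0.02748148852783292 z [-0.0024 -0.     -1.    ]
shift cm [7.8819 3.6836 2.77  ]
{'n': (np.int64(2074), np.int64(225)), 'head': array([0.5561, 0.2135]), 'slotc': array([0.5557, 0.2134]), 'yaw': np.float64(150.94398353952027), 'sd': array([0.0012, 0.008 ]), 'zmed': np.float64(0.06762085037387225)}
(np.float64(320.8944072856046), np.float64(233.22804820660468)) [{'at': [321.1, 230.9], 'confidence': 0.57}]
```

jog_arm(plan="0 0 -1.2 1.9 0.9 0.5 255;0 0 0 2 1 0.7 255;0 0 0 2 1 0.7 255;0 0 0 2 0.8 0.6 255;0 0 0 0 0 0 255;0 0 0 0 0 0 255")

```text
time_s: 6.83
position: [0.5551, 0.2144, 0.2154]
tool_rot: [[-0.273, 0.962, 0.0], [0.962, 0.273, -0.0], [-0.0, 0.0, -1.0]]
ft_force: [0.8, -0.4, -0.2]
grip_width: 0.027
gripper_force: 59.4
```

```bash
python3 - <<'E'
from st import *
s=st([.5557,.2133,.2]);R=s['tool_rot'];p=s['position']
print(slot('wrist',.067));d=cam('wrist');print(w2px(d,p+R@[0,0,.1265]),models.tip_of('wrist','driver_tip'),w2px(d,[.5557,.2133,.067]))
f=lambda a,k:cv2.resize(np.ascontiguousarray(a[:,:,::-1]),None,fx=k,fy=k,interpolation=cv2.INTER_CUBIC)
sc=cam('scene');u,v=map(int,w2px(sc,[.5557,.2133,.08]))
cv2.imwrite('pics/mix3.png',np.hstack([f(d['pixels'][160:280,270:370],4),f(sc['pixels'][v-60:v+60,u-50:u+50],4)]))
print(w2px(sc,p+R@[0,0,.1265]),models.tip_of('scene','driver_tip'),models.tip_of('top','driver_tip'))
E
```

```text
p [0.5553 0.2132 0.2159] yaw 105.77202460087278 q [ 9.6213 26.9352 68.4544 -0.017  84.5571 -6.1491] t 6.9333 F [-0.1574  0.8068 -2.4136] M [-0.0796 -0.0162 -0.0284] gw 0.027163980117932376 z [ 0.001  -0.0001 -1.    ]
shift cm [-0.0041  0.0405  1.5942]
{'n': (np.int64(1638), np.int64(177)), 'head': array([0.5557, 0.218 ]), 'slotc': array([0.5538, 0.2147]), 'yaw': np.float64(151.1249725668237), 'sd': array([0.0011, 0.0077]), 'zmed': np.float64(0.06762056579486772)}
(np.float64(321.630408419974), np.float64(233.41443686540353)) [{'at': [320.8, 232.3], 'confidence': 0.95}, {'at': [322.9, 227.4], 'confidence': 0.4}] (np.float64(321.9385322779934), np.float64(225.87749140349678))
(np.float64(439.67946670083205), np.float64(339.95691479398477)) [{'at': [437.4, 337.5], 'confidence': 0.96}] [{'at': [195.0, 257.5], 'confidence': 0.62}]
```

View pics/mix3.png

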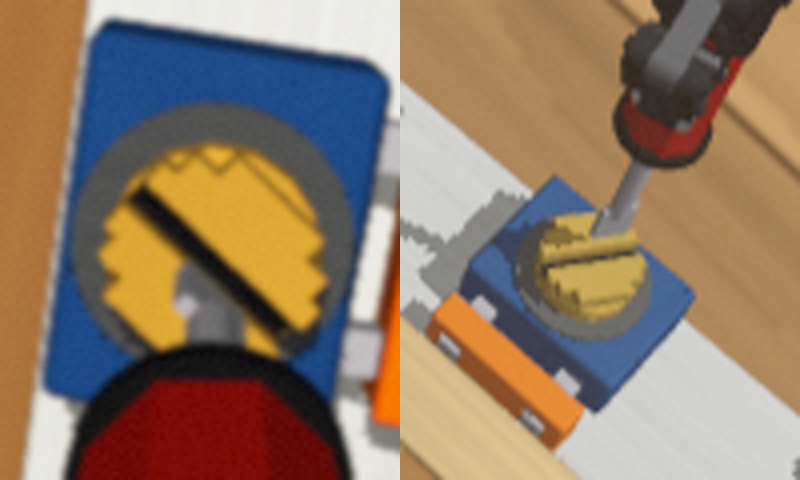

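jog_arm(plan="0 0 0 0 0 1 255;0 0 0 0 0 0.8 255;0 0 0 0 0 0.3 255;0 0 0 0 0 0.2 255;0 0 0 0 0 0.2 255;0 0 0 0 0 0.2 255;0 0 0 0 0 0.2 255;0 0 0 0 0 0 255;0 0 0 0 0 0 255")

```text
time_s: 7.98
position: [0.5551, 0.2137, 0.1864]
tool_rot: [[-0.273, 0.962, 0.0], [0.962, 0.273, 0.0], [-0.0, 0.0, -1.0]]
ft_force: [-0.4, 0.7, -1.7]
grip_width: 0.0273
gripper_force: 59.4
```

```bash
python3 - <<'E'
from st import *
s=st([.5557,.2133,.1855]);R=s['tool_rot'];p=s['position']
d=cam('wrist');sc=cam('scene');u,v=map(int,w2px(sc,[.5557,.2133,.08]))
f=lambda a,k:cv2.resize(np.ascontiguousarray(a[:,:,::-1]),None,fx=k,fy=k,interpolation=cv2.INTER_CUBIC)
cv2.imwrite('pics/mix4.png',np.hstack([f(d['pixels'][160:280,270:370],4),f(sc['pixels'][v-60:v+60,u-50:u+50],4)]))
E
```

```text
p [0.5551 0.2138 0.1865] yaw 105.85998501955558 q [ 9.6669 28.2236 71.2495  0.001  80.5088 -6.1932] t 8.0833 F [-0.8369 -0.6557 -1.9078] M [ 0.0171 -0.0256 -0.0187] gw 0.027411734725715516 z [ 0.0003  0.0001 -1.    ]
shift cm [-0.0595  0.0418  0.1012]
```

View pics/mix4.png

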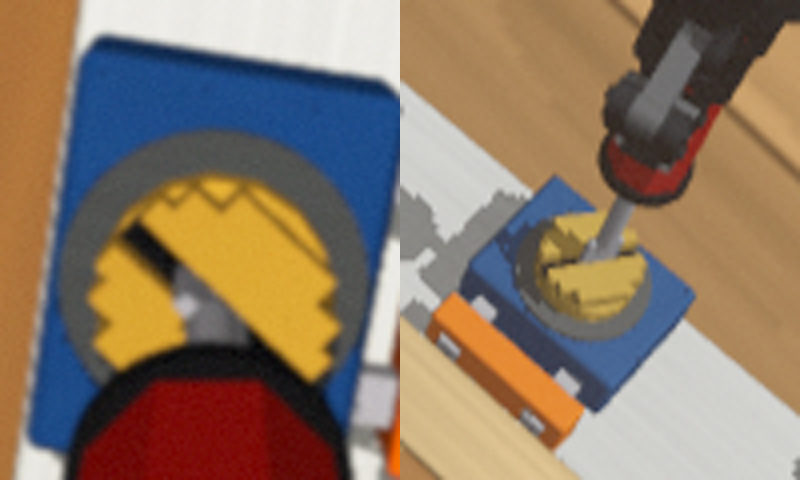

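jog_arm(plan="0 0 6 0 0 0 255;0 0 6 0 0 0 255;0 0 6 0 0 0 255;0 0 6 0 0 0 255;0 0 6 0 0 0 255;0 0 6 0 0 0 255;0 0 6 0 0 0 255;0 0 6 0 0 0 255;0 0 6 0 0 0 255;0 0 6 0 0 0 255")

```text
time_s: 9.02
position: [0.5551, 0.2142, 0.1864]
tool_rot: [[0.7, 0.714, 0.0], [0.714, -0.7, 0.001], [0.001, -0.001, -1.0]]
ft_force: [0.7, 2.7, -1.1]
grip_width: 0.0275
gripper_force: 59.4
```

```bash
python3 - <<'E'
from st import *
s=st([.5557,.2133,.1865])
E
```

```text
p [0.5551 0.2142 0.1864] yaw 45.812163337384916 q [ 9.6855 28.2345 71.2515  0.0581 80.4887 53.8637] t 9.1167 F [ 0.47    2.3086 -1.6914] M [ 0.7021 -0.009   0.1191] gw 0.027212153686055607 z [ 0.0003  0.0011 -1.    ]
shift cm [-0.0235  0.1052 -0.0112]
```

jog_arm(plan="0 0 4 0 0 0 255;0 0 4 0 0 0 255;0 0 4 0 0 0 255;0 0 4 0 0 0 255;0 0 4 0 0 0 255;0 0 4 0 0 0 255;0 0 4 0 0 0 255;0 0 0 0 0 0 255")

```text
time_s: 9.78
position: [0.5555, 0.2144, 0.1865]
tool_rot: [[0.951, 0.308, 0.001], [0.308, -0.951, 0.002], [0.002, -0.001, -1.0]]
ft_force: [1.3, 3.6, -3.1]
grip_width: 0.027
gripper_force: 59.3
```

```bash
cat > jaw.py <<'E'
from st import *
def jaw():
    d=cam('wrist');P=cloud(d);h=cv2.cvtColor(d['pixels'],cv2.COLOR_RGB2HSV).astype(int)
    ax=np.array([np.cos(np.radians(6.6)),np.sin(np.radians(6.6))]);o=np.array([.610,.2198])
    X=(P[...,:2]-o)@ax;Y=(P[...,:2]-o)@[-ax[1],ax[0]]
    m=(h[...,0]<14)&(h[...,1]>200)&(h[...,2]>150)&(abs(Y)<.045)&(X>-.03)&(X<.03)&(P[...,2]>.025)&(P[...,2]<.06)
    print('jaw x range mm',m.sum(),np.percentile(X[m],[2,50,98])*1000 if m.any() else 0)
E
python3 - <<'E'
from jaw import *
s=st([.5557,.2133,.1865]);jaw()
E
```

```text
p [0.5554 0.2143 0.1865] yaw 18.110475687324183 q [ 9.6849 28.2376 71.2308  0.0718 80.4508 81.5625] t 9.8833 F [ 2.3406  5.2956 -3.6856] M [ 1.3972 -0.6039  0.0358] gw 0.02730495380358473 z [ 0.0012  0.0015 -1.    ]
shift cm [-0.0048  0.1048 -0.0024]
jaw x range mm 267 [-5.2883  7.7919  8.6897]
```

jog_arm(plan="0 0 3 0 -0.05 0 255;0 0 3 0 0 0 255;0 0 3 0 0 0 255;0 0 3 0 0 0 255;0 0 3 0 0 0 255;0 0 0 0 0 0 255")

```text
time_s: 10.43
position: [0.5555, 0.2145, 0.1865]
tool_rot: [[0.999, 0.051, 0.002], [0.051, -0.999, 0.001], [0.002, -0.001, -1.0]]
ft_force: [3.1, 4.8, -3.2]
grip_width: 0.027
gripper_force: 59.3
```

```bash
python3 - <<'E'
from jaw import *
s=st([.5557,.2133,.1865]);jaw()
E
```

```text
p [0.5555 0.2145 0.1865] yaw 3.05147444748905 q [ 9.72   28.2403 71.2182  0.0307 80.4392 96.6634] t 10.5333 F [ 3.2337  4.1493 -3.2834] M [ 1.1986 -0.8566  0.0986] gw 0.02727886459286239 z [ 0.0017  0.0008 -1.    ]
shift cm [0.0172 0.1207 0.0022]
jaw x range mm 259 [-3.5383  9.619  10.5099]
```

jog_arm(plan="0 0 2 0 0 0 255;0 0 2 0 0 0 255;0 0 2 0 0 0 255;0 0 2 0 0 0 255;0 0 0 0 0 0 255")

```text
time_s: 11.0
position: [0.5556, 0.2145, 0.1866]
tool_rot: [[0.996, -0.088, 0.002], [-0.088, -0.996, 0.001], [0.002, -0.001, -1.0]]
ft_force: [3.6, 5.4, -3.1]
grip_width: 0.027
gripper_force: 59.3
```

```bash
python3 - <<'E'
from jaw import *
s=st([.5557,.2133,.1865]);jaw()
E
```

```text
p [0.5556 0.2145 0.1865] yaw -4.946288302168306 q [  9.7152  28.245   71.2121   0.0266  80.4239 104.657 ] t 11.1 F [ 3.4754  4.0018 -3.2697] M [ 1.155  -1.0786  0.1068] gw 0.027066591533533135 z [ 0.002   0.0008 -1.    ]
shift cm [0.0197 0.1139 0.0009]
jaw x range mm 246 [-2.9435 10.3186 11.157 ]
```

jog_arm(plan="0 0 2 0 0 0 255;0 0 2 0 0 0 255;0 0 2 0 0 0 255;0 0 2 0 0 0 255;0 0 0 0 0 0 255")

```text
time_s: 11.57
position: [0.5557, 0.2146, 0.1866]
tool_rot: [[0.974, -0.225, 0.002], [-0.225, -0.974, 0.001], [0.002, -0.001, -1.0]]
ft_force: [4.0, 3.6, -3.3]
grip_width: 0.0272
gripper_force: 59.3
```

```bash
python3 - <<'E'
from jaw import *
s=st([.5557,.2133,.1865]);jaw()
E
```

```text
p [0.5557 0.2146 0.1865] yaw -12.909176719368569 q [  9.7244  28.2459  71.2062   0.0302  80.4052 112.6285] t 11.6667 F [ 3.699   4.5051 -4.1487] M [ 1.2811 -1.1771  0.4474] gw 0.027393394752650704 z [ 0.0024  0.0009 -1.    ]
shift cm [0.0295 0.1244 0.0033]
jaw x range mm 239 [-2.8306 10.3813 11.2003]
```

jog_arm(plan="0 0 2 0 0 0 255;0 0 2 0 0 0 255;0 0 0 0 0 0 255")

```text
time_s: 11.97
position: [0.5556, 0.2143, 0.1865]
tool_rot: [[0.956, -0.293, 0.002], [-0.293, -0.956, 0.0], [0.002, -0.001, -1.0]]
ft_force: [3.9, 2.5, -2.9]
grip_width: 0.0273
gripper_force: 59.5
```

```bash
python3 - <<'E'
from jaw import *
s=st([.5557,.2133,.1865]);jaw()
d=cam('wrist');sc=cam('scene');u,v=map(int,w2px(sc,[.59,.2133,.06]))
f=lambda a,k:cv2.resize(np.ascontiguousarray(a[:,:,::-1]),None,fx=k,fy=k,interpolation=cv2.INTER_CUBIC)
b=f(sc['pixels'][v-80:v+80,u-75:u+75],3)
cv2.imwrite('pics/mix5.png',np.hstack([cv2.resize(f(d['pixels'][:300],1),(320,150)) if 0 else f(d['pixels'][60:300,200:420],1.5)[:360],b[:360]]))
E
```

```text
p [0.5554 0.2141 0.1865] yaw -16.969655097020084 q [  9.707   28.2377  71.2242  -0.0227  80.4604 116.6804] t 12.0667 F [ 2.8263  3.9218 -2.2551] M [ 0.7306 -1.0324  0.2981] gw 0.027346502378808684 z [ 0.0014 -0.0002 -1.    ]
shift cm [0.0512 0.0694 0.0014]
jaw x range mm 248 [-2.8785 10.3036 11.1896]
```

View pics/mix5.png

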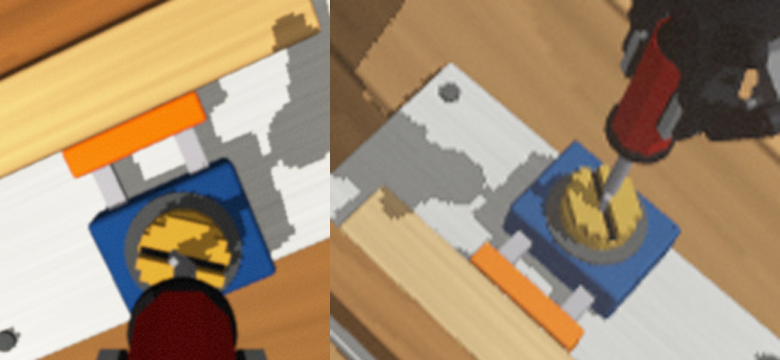

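jog_arm(plan="0 0 -3 0 0 0 255;0 0 -2 0 0 0 255;0 0 0 0 0 -0.4 255;0 0 0 0 0 -0.8 255;0 0 0 0 0 -1.2 255;0 0 0 0 0 -2.5 255;0 0 0 0 0 -3 255;0 0 0 0 0 -3 255;0 0 0 0 0 -2.5 255;0 0 0 0 0 0 255")

```text
time_s: 13.05
position: [0.5552, 0.2138, 0.3258]
tool_rot: [[0.978, -0.21, 0.007], [-0.21, -0.978, 0.0], [0.007, -0.002, -1.0]]
ft_force: [0.7, 0.4, -1.7]
grip_width: 0.0269
gripper_force: 65.4
```

```bash
python3 - <<'E'
from jaw import *
s=st([.4544,-.3453,.32]);jaw()
R=s['tool_rot'];p=s['position'];d=cam('wrist');print(w2px(d,p+R@[0,0,.1265]),models.tip_of('wrist','driver_tip'))
E
```

```text
p [0.5544 0.2138 0.3205] yaw -12.145360806284017 q [  9.6968  24.1261  56.1559  -0.0424  99.7584 111.835 ] t 13.15 F [ 0.1573 -1.0143 -1.9393] M [-0.0123  0.0427  0.0055] gw 0.027160570582515715 z [-0.0006 -0.0008 -1.    ]
shift cm [ 1.9832 56.7582  0.1001]
jaw x range mm 95 [-2.7338 10.3786 11.0968]
(np.float64(320.20667098661045), np.float64(232.3714210520356)) [{'at': [318.8, 225.0], 'confidence': 0.65}]
```

jog_arm(plan="0 0 0 0.1 2 0 255;0 0 0 0.1 3 0 255;0 0 0 0.1 3.6 0 255;0 0 0 0.1 3.6 0 255;0 0 0 0.1 3.6 0 255;0 0 0 0.1 3.6 0 255;0 0 0 0.1 3.6 0 255;0 0 0 0.1 3.6 0 255;0 0 0 0.1 3.6 0 255;0 0 0 0.1 3.6 0 255")

```text
time_s: 14.13
position: [0.4925, -0.1198, 0.3192]
tool_rot: [[0.978, -0.21, -0.003], [-0.21, -0.978, 0.001], [-0.003, -0.0, -1.0]]
ft_force: [1.1, -0.6, -1.0]
grip_width: 0.027
gripper_force: 65.3
```

jog_arm(plan="0 0 0 0.2 3.6 0 255;0 0 0 0.2 3.6 0 255;0 0 0 0.2 3.6 0 255;0 0 0 0.2 3.6 0 255;0 0 0 0.1 3.6 0 255;0 0 0 0 3 0 255;0 0 0 0 1.9 0 255;0 0 0 0 0 0 255;0 0 0 0 0 0 255;0 0 0 0 0 0 255")

```text
time_s: 14.97
position: [0.4542, -0.3433, 0.3197]
tool_rot: [[0.978, -0.21, -0.001], [-0.21, -0.978, 0.001], [-0.001, -0.001, -1.0]]
ft_force: [0.7, 0.9, -1.8]
grip_width: 0.027
gripper_force: 65.3
```

```bash
python3 - <<'E'
from st import *
s=st([.4544,-.3453,.235])
R=s['tool_rot'];p=s['position'];d=cam('wrist');print(w2px(d,p+R@[0,0,.1265]),models.tip_of('wrist','driver_tip'),w2px(d,[.4539,-.345,.1]))
sc=cam('scene');print(w2px(sc,p+R@[0,0,.1265]),models.tip_of('scene','driver_tip'),w2px(sc,[.4539,-.345,.1]))
u,v=map(int,w2px(sc,[.4539,-.345,.15]))
f=lambda a,k:cv2.resize(np.ascontiguousarray(a[:,:,::-1]),None,fx=k,fy=k,interpolation=cv2.INTER_CUBIC)
cv2.imwrite('pics/mix6.png',np.hstack([f(d['pixels'][120:300,240:400],2.5),f(sc['pixels'][max(v-70,0):v+80,u-66:u+67],3)]))
E
```

```text
p [ 0.4545 -0.3429  0.3203] yaw -12.06435341827423 q [-48.9494  21.3376  60.5718   0.0054  98.119   53.1157] t 15.0667 F [ 0.5088  0.5298 -1.7606] M [0.0334 0.0104 0.0188] gw 0.02741277791865815 z [-0.0003  0.0004 -1.    ]
shift cm [0.0428 0.235  8.5279]
(np.float64(320.4017507976636), np.float64(232.58295567507022)) [{'at': [321.4, 226.5], 'confidence': 0.7}] (np.float64(322.8199376755738), np.float64(207.46884429859068))
(np.float64(286.0129994626731), np.float64(86.34905855073217)) [{'at': [282.5, 81.2], 'confidence': 0.62}] (np.float64(287.8994383839149), np.float64(122.13078650171467))
```

View pics/mix6.png

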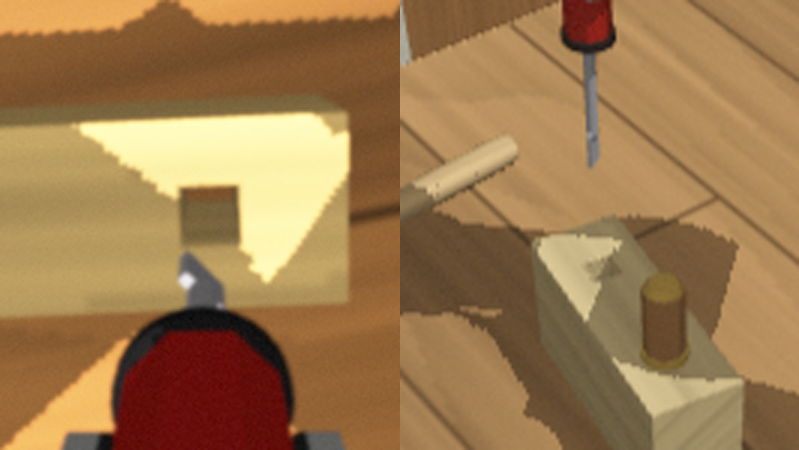

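jog_arm(plan="0 0 0 0 0.2 2.5 255;0 0 0 0 0 3 255;0 0 0 0 0 2 255;0 0 0 0 0 1 255;0 0 0 0 0 0.5 255;0 0 0 0 0 0.5 255;0 0 0 0 0 0.5 255;0 0 0 0 0 0.5 255;0 0 0 0 0 0 255")

```text
time_s: 16.02
position: [0.4537, -0.3459, 0.2148]
tool_rot: [[0.978, -0.21, -0.0], [-0.21, -0.978, 0.001], [-0.001, -0.0, -1.0]]
ft_force: [0.9, 0.9, -1.7]
grip_width: 0.0269
gripper_force: 65.3
```

jog_arm(plan="0 0 0 0 0 1 255;0 0 0 0 0 1.5 255;0 0 0 0 0 1.5 255;0 0 0 0 0 1.5 255;0 0 0 0 0 1 255;0 0 0 0 0 0.7 255;0 0 0 0 0 0.2 255;0 0 0 0 0 0.2 255;0 0 0 0 0 0 255;0 0 0 0 0 0 255")

```text
time_s: 16.85
position: [0.454, -0.3463, 0.1399]
tool_rot: [[0.978, -0.21, 0.001], [-0.21, -0.978, -0.001], [0.001, 0.001, -1.0]]
ft_force: [-0.6, -0.1, -1.5]
grip_width: 0.0273
gripper_force: 65.3
```

jog_arm(plan="0 0 0 0 0 0.1 255;0 0 0 0 0 0.1 255;0 0 0 0 0 0.1 255;0 0 0 0 0 0 255;0 0 0 0 0 0 255")

```text
time_s: 17.27
position: [0.454, -0.3462, 0.137]
tool_rot: [[0.978, -0.21, 0.001], [-0.21, -0.978, -0.001], [0.001, 0.001, -1.0]]
ft_force: [0.5, 1.1, 5.0]
grip_width: 0.0271
gripper_force: 66.0
```

jog_arm(plan="0 0 0 0 0 0 170;0 0 0 0 0 0 130;0 0 0 0 0 0 100;0 0 0 0 0 0 80;0 0 0 0 0 0 80;0 0 0 0 0 0 80;0 0 0 0 0 -0.5 80;0 0 0 0 0 -2 80;0 0 0 0 0 -3 80;0 0 0 0 0 -3 80")

```text
time_s: 18.1
position: [0.4535, -0.3458, 0.2223]
tool_rot: [[0.978, -0.21, -0.001], [-0.21, -0.978, 0.001], [-0.001, -0.001, -1.0]]
ft_force: [-0.1, -1.1, -0.1]
grip_width: 0.0589
gripper_force: 0.0
```

jog_arm(plan="0 0 0 0 0 -3 80;0 0 0 0 0 -3 80;0 0 0 -2 0 -3 80;0 0 0 -3 0 0 80;0 0 0 -3 0 0 80;0 0 0 -3 0 0 80;0 0 0 0 0 0 80;0 0 0 0 0 0 80")

```text
time_s: 18.77
position: [0.3455, -0.3228, 0.3123]
tool_rot: [[0.977, -0.212, 0.001], [-0.212, -0.977, -0.001], [0.001, 0.001, -1.0]]
ft_force: [0.1, -0.6, -0.8]
grip_width: 0.0585
gripper_force: 0.0
```

```bash
python3 - <<'E'
from jaw import *
s=st([.454,-.345,.32]);d=cam('top');P=cloud(d)
for z in (.196,.164):
    k=(abs(P[...,2]-z)<.005)&(abs(P[...,1]+.3)<.12)&(abs(P[...,0]-.46)<.06);print(z,k.sum(),P[k].mean(0),np.percentile(P[k][:,2],[5,95]))
print(models.tip_of('top','driver')[:1],models.tip_of('top','chisel')[:1])
for r in models.tip_of('top','batten')[:1]: q=px2w(d,*r['at'],z=.036);print('batten fx',(q[:2]-[.610,.2198])@[np.cos(np.radians(6.6)),np.sin(np.radians(6.6))])
sc=cam('scene')['pixels'];t=d['pixels']
cv2.imwrite('pics/mix7.png',np.hstack([cv2.resize(t[140:400,60:560],(460,240)),cv2.resize(sc[60:220,200:380],(270,240))])[:,:,::-1])
cv2.imwrite('pics/mix7.png',np.vstack([cv2.resize(t[160:300,80:260],(540,420)),cv2.resize(sc[60:220,200:380],(540,480))])[:600,:,::-1] if 0 else np.hstack([cv2.resize(t[160:300,80:260],(400,311)),cv2.resize(sc[60:220,200:380],(350,311))])[:,:,::-1])
E
```

```text
p [ 0.3467 -0.3232  0.3116] yaw -12.144962739972097 q [-57.3492  11.1689  76.3771   0.0093  92.4102  44.7961] t 18.8667 F [ 0.3842  0.131  -0.3598] M [ 0.0082 -0.0224 -0.0854] gw 0.05884490366884289 z [ 0.0005 -0.0006 -1.    ]
shift cm [10.9528 -0.1219 -0.8287]
0.196 226 [ 0.4547 -0.3444  0.1936] [0.1914 0.1958]
0.164 251 [ 0.4682 -0.2621  0.1622] [0.1594 0.1654]
[{'at': [498.7, 321.6], 'confidence': 0.88}] [{'at': [433.9, 307.7], 'confidence': 0.64}]
batten fx 0.029746999772457688
```

View pics/mix7.png

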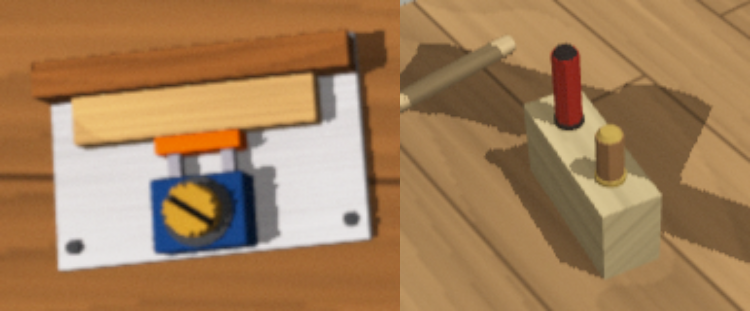

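```bash
python3 -c "
from rig import job;print(job.close_job())"
```

```text
the job is handed in; nothing more can be done
None
```

I turned the screw clockwise to its stop, where the torque rose and the jaw stopped moving. The batten sits against the fence, the screwdriver is back fully home and upright in its original hole, and the chisel is still in its own. The job was handed in about 19 s into the 70 s limit, and I don't know the verdict.

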